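# Clamp a whetstone in its ratchet holder

### The job

Make the sharpening stone ready for the knives: take the loose steel pin from its white block and push it fully home through the holes of the sliding end stop and the holder's base, so that the stop is locked, and let go of it. Then pump the holder's trigger towards its fixed handle until the ratchet jaw has pushed the stone against the stop, and finish while still holding the trigger squeezed, so that the jaw grips the stone firmly but gently: the stone is brittle and must not be crushed. Move the jaw only with the trigger, and leave the other things on the bench alone.

Things in the scene. Friction and masses are not known exactly. Their poses are not given: they have to be found in the camera images.
- holder: Whetstone holder fixed to the bench: base plate 375 x 64 x 20 mm. Origin under it on the bench; x along it (plate -175 to +200 mm), trigger end at -x, stop at +x; z up. Grey housing at x -165 to -80 mm, 26 mm wide, 88 mm high; on it a fixed black handle, 14 mm thick, x -100 to -86 mm, top 140 mm. A steel ladder rack (16 mm wide, top 83 mm high) runs from jaw through housing and out behind.
- handle_front (a point): Middle of the fixed handle's jaw-side (+x) face, 115 mm above the bench. From here back to the rear of the trigger bar: 56.5 mm free, 33.5 mm fully squeezed. A gripper from above, closing along the holder's x, can straddle both. The handle is rigid: centre the fingers 16 mm behind this face; the one finger on the bar may then push with twice the set grip. Or push the bar to +x with closed fingers.
- trigger_bar (a point): Centre of the trigger's round black finger bar (13 mm diameter, 30 mm long across the holder, 115 mm above the bench when free; lever top at 141 mm; hinge 109 mm below). Squeeze it to +x of the holder, towards the handle.
- trigger (a joint): Lever angle, rad: 0 free, 0.21 fully squeezed (23 mm at the bar). Spring-returned (2 to 3.5 N at the bar). A full pump moves the jaw 14 mm (7 mm teeth); let go, it springs back, the jaw stays but its grip falls under 5 N. With the stone clamped it stops short of its end; then jaw force = 1.5 x push on the bar less 8 N. 12 to 28 N on the bar is right; over 44 N crushes the stone.
- jaw (a joint): Jaw position, m: 0 fully back, grows towards the stone; it starts at 0 to 0.020 and has the stone against the locked stop at about 0.047. It slides with 4 N of drag.
- jaw_face (a point): Centre of the steel jaw's front (a plate 14 x 50 mm, from 23 to 87 mm above the bench), 34 mm above the bench.
- stone: Sharpening stone, a loose brittle block 140 x 50 x 25 mm (x along its length), grey on red-brown, 0.4 kg, lying on the holder's base between jaw and stop. Origin at the centre of its underside.
- stone_center (a point): Centre of the stone.
- stop (a joint): Position of the sliding end stop, m: 0 with its hole over the base's hole (as it starts); it slides up to 0.030 away from the stone (+x) with only 1.5 N unless pinned. Steel block 30 x 50 x 30 mm, top 52 mm above the bench.
- stop_hole (a point): Centre of the mouth of the stop's vertical through hole (10 mm diameter, 2 mm chamfer), on the stop's top, 52 mm above the bench.
- base_hole (a point): Centre of the mouth of the base's vertical through hole (10 mm diameter) on the base's top, 20 mm above the bench, under the stop's hole.
- pin_grip (a point): Loose steel retaining pin standing upright in the white block: this is the middle of its knob (16 mm diameter, 34 mm tall), 68 mm above the pin's tip. Shaft 8 mm diameter, 45 mm long, tapered tip; a flange 20 mm diameter and 4 mm thick between shaft and knob rests on the stop (or block) when the pin is home.
- pin_tip (a point): Centre of the pin's lower tip; z is the pin's axis, upwards.
- park: White plastic block 60 x 60 x 50 mm with a 10 mm hole from above in which the pin stands; fixed. Origin at the centre of its underside.
- jar: Loose glass jar 72 mm diameter, 85 mm tall; leave alone.
- cup: Loose steel cup 70 mm diameter, 75 mm tall; leave alone.
- weight: Loose brass scale weight 44 mm diameter, 30 mm tall; leave alone.
- lid: Loose steel jar lid 50 mm diameter, 15 mm tall; leave alone. (A bowl, a squeeze bottle, a spatula, pans, a pot and a board also stand about, outside the working area.)

How it is judged:
By the outcome, as a careful person would: the job done as asked, in the order asked, and still so for the second after the job is handed in, while the arm keeps its last pose, push and grip.
It also fails if it takes over 67 s, if anything falls off the work surface, if the arm or the gripper's body presses on something with over 40 N, if the wrist force passes 120 N, or if a joint passes its speed limit or range.

### The arm

A 7-joint arm with a two-finger parallel gripper is mounted at the origin on the work surface. World frame = base frame: x ahead of the robot, y to its left, z up, the work surface at z = 0. Lengths are in m, angles in rad, forces in N, time in s.
With the tool pointing down it reaches from about 0.425 to 0.925 m from the base axis. Payload 6.8 kg.
Tool frame: the origin (TCP) lies midway between the tips of the shut fingers; the grasp point (between the pads) lies 19 mm behind it; z points along the fingers, x is the direction in which the jaws open and shut, and the axes are right-handed (so a half turn about z gives the same grasp; the last joint's range is limited). The gripper opens to 85 mm and grips with 20 to 120 N. Pads are 22 mm wide; open, the fingers measure 114 mm over their backs; the gripper's body (76 mm by 85 mm) begins 54 mm behind the grasp point. The pads swing forward as they close: fully open they stand 13 mm farther back than shut.
Start: joints at [-1.327, 0.477, 0.022, 1.555, -0.011, 1.109, -0.083], TCP at [0.233, 0.634, 0.231] pointing down, gripper open.
Joint ranges: [-2.96, 2.96], [-0.34, 2.1], [-1.41, 1.46], [0.24, 2.44], [-1.37, 4.51], [0.17, 1.92], [-2.96, 2.96]. Speed limits (rad/s): [2.39, 2.39, 3.14, 3.14, 3.14, 3.14, 3.14].

### API

Orientations are given as a unit quaternion [w, x, y, z].
In Python, from station import bot gives the robot as it stands.
- The arm moves only by the tool step_arm, never from a script. Its argument "increments" is a list of rows, each a list of 7 numbers: the shift along the tool's x, y, z in cm, then the turn, a rotation vector about the tool's x, y, z in degrees, then the closure, from 0 (fully open) to 1 (shut). A call has 1 to 20 rows; each row shifts and turns the commanded pose from where the row before left it, along the tool's axes as they then stand; what a row does not reach is not made up. A row lasts 1/10 s, in which the tool goes at most 50 mm and 8.59 degrees, less where a joint would pass 70% of its speed; a pose out of reach is approached as far as the arm can. A call is refused whole if a number of a shift passes 5 or a number of a turn 8.59, either way. A call with a gripper value outside its range is refused whole. The fingers move at their own pace and stop on an object; "squeeze" is the grip in N (left out, the last holds). Time passes only in rows, so rows that do not move let the fingers close. It gives the time, the measured TCP pose, the force and the opening at its end, in the units of the state.
- bot.get_obs(): the state, without advancing time (a new reading comes with each control period).
- bot.read_camera(name): name is "scene" or "top" or "wrist"; returns a dict with "pixels" (420x560x3 uint8, red, green, blue), "vertical_fov" (degrees; the focal length in pixels is half the picture's height over the tangent of half this angle, whatever the lens; pixels are square), "cx", "cy" (the principal point, pixels), "camera_from_world" (4x4, takes a point from world to camera coordinates). Camera axes: x right, y down, z forward; pixel columns grow to the right and rows downward; lengths in m; the calibration is good to about 2 mm. The wrist camera is an equidistant fisheye: a pixel r from the principal point sees the ray r / f radians off the axis. A picture is of the moment at which its call begins. There is no depth.
- bot.hand_in(): hands the job in, once; it reports no verdict.
Trained networks look in a picture, given as the dict that the camera call returned (one of the last four; its "shot" number tells which), for a name from the list of things; names that differ only in an ending like _2 or _b are one class to them, and where a whole thing is asked for, a point or a joint stands for the part that bears it (a point fixed in the world has none). Each returns a list of dicts, best first, with "score" (0 to 1); they miss things now and then, are a little off and sometimes report something else, mostly with a low value. They report only what shows in the picture. A call takes as long as a camera call.
- bot.find_in(picture, query): "point" ([column, row] in pixels, amid what is visible of it).
- bot.cut_out(picture, query): "pixels" (420x560 bool, what is visible of it) and "point" ([column, row] in pixels, amid what is visible of it).
- bot.pinpoint(picture, query): "point" ([column, row] in pixels: a listed point, or the origin of a listed thing).
The state is a dict: "t": time; "q": joint angles; "joint_vel": joint speeds; "joint_torque": joint torques, N m; "eef_pos": TCP position; "tool_rot": TCP orientation; "contact_force": force on the tool from outside, world axes, zero at the start; "torque": the same for the moment, N m; "gripper_width": opening from 0.0 (shut) to 1.0 (fully open).
Only numpy, scipy, OpenCV 4.12 (cv2) and the standard library are available. Lean on these libraries where they do the work, as an engineer would, in place of code of your own. Each camera call takes 0.05 s, during which the arm holds its last target.

## Working session

There is one attempt and no reset: what is moved stays moved. The work goes in short steps, Python scripts to look and compute and a tool call to move; the robot and the scene stay as the last step left them, time stands still between calls to the robot, and variables do not carry over. Pictures are saved under pics/ and viewed, and the job is handed in when it is done.

Besides the shell and the picture viewer there is one more tool, called after "Call:" as name(argument=value, ...), one argument or row to a line, values as JSON. step_arm: Moves the arm, as the interface text tells. Its arguments: {"type":"object","properties":{"increments":{"type":"array"},"squeeze":{"type":"number"}},"required":["increments"]}

```bash
ls; mkdir -p pics
cat > h.py <<'E'
import numpy as np, cv2, json
from station import bot
def f_of(p): return 210/np.tan(np.radians(p["vertical_fov"]/2))
def ray(p,uv,fish=False):
    f=p["pixels"].shape[0]/2/np.tan(np.radians(p["vertical_fov"]/2))
    x=(uv[0]-p["cx"]);y=(uv[1]-p["cy"])
    if fish:
        r=np.hypot(x,y);th=r/f
        d=np.array([np.sin(th)*x/max(r,1e-9),np.sin(th)*y/max(r,1e-9),np.cos(th)])
    else: d=np.array([x/f,y/f,1.])
    T=np.array(p["camera_from_world"]);R=T[:3,:3];t=T[:3,3]
    d=R.T@d; return -R.T@t, d/np.linalg.norm(d)
def onz(p,uv,z,fish=False):
    c,d=ray(p,uv,fish); return c+d*(z-c[2])/d[2]
def tri(rays):
    A=np.zeros((3,3));b=np.zeros(3)
    for c,d in rays:
        M=np.eye(3)-np.outer(d,d);A+=M;b+=M@c
    x=np.linalg.solve(A,b)
    return x,[np.linalg.norm((np.eye(3)-np.outer(d,d))@(x-c)) for c,d in rays]
def proj(p,X,fish=False):
    T=np.array(p["camera_from_world"]);v=T[:3,:3]@np.array(X)+T[:3,3]
    f=p["pixels"].shape[0]/2/np.tan(np.radians(p["vertical_fov"]/2))
    if fish:
        r=np.hypot(v[0],v[1]);th=np.arctan2(r,v[2]);return np.array([p["cx"]+f*th*v[0]/r,p["cy"]+f*th*v[1]/r])
    return np.array([p["cx"]+f*v[0]/v[2],p["cy"]+f*v[1]/v[2]])
def save(p,n): cv2.imwrite("pics/"+n,p["pixels"][:,:,::-1])
E
python3 - <<'E'
from h import *
P={n:bot.read_camera(n) for n in("scene","top","wrist")}
for n,p in P.items(): save(p,n+"0.png"); print(n,p["vertical_fov"],p["cx"],p["cy"],np.round(ray(p,(p["cx"],p["cy"]))[0],3),np.round(ray(p,(p["cx"],p["cy"]))[1],2))
for q in ["holder","handle_front","trigger_bar","jaw_face","stone_center","stop_hole","base_hole","pin_grip","pin_tip","park","jar","cup","weight","lid"]:
    for n,p in P.items():
        r=bot.pinpoint(p,q)[:2]
        print(q,n,[(round(a["score"],2),np.round(a["point"],1).tolist()) for a in r])
print(bot.get_obs())
E
```

```text
pics
scene 45.22853647242309 283.32249518347226 208.51218889127168 [0.865 0.512 0.949] [-0.31 -0.5  -0.81]
top 43.771741525139156 281.26131199060455 215.87933010243677 [ 0.455 -0.026  1.292] [ 0.05  0.01 -1.  ]
wrist 65.70646984690485 283.1318799562356 211.97729322037773 [0.162 0.66  0.373] [ 0.28 -0.1  -0.96]
holder scene [(0.61, [276.7, 250.5])]
holder top [(0.73, [265.6, 196.1])]
holder wrist []
handle_front scene [(0.9, [265.5, 188.0])]
handle_front top [(0.82, [305.3, 200.8])]
handle_front wrist [(0.68, [152.3, 394.7])]
trigger_bar scene [(0.55, [258.1, 172.1])]
trigger_bar top [(0.52, [324.1, 207.3])]
trigger_bar wrist []
jaw_face scene []
jaw_face top []
jaw_face wrist []
stone_center scene [(0.6, [284.8, 263.1])]
stone_center top [(0.91, [244.7, 189.0]), (0.63, [427.2, 200.9])]
stone_center wrist []
stop_hole scene [(0.76, [303.4, 297.8])]
stop_hole top [(0.8, [208.5, 185.5])]
stop_hole wrist []
base_hole scene [(0.68, [301.6, 306.5])]
base_hole top [(0.78, [209.5, 184.5])]
base_hole wrist []
pin_grip scene [(0.52, [436.3, 336.6])]
pin_grip top [(0.7, [328.8, 207.7]), (0.54, 
[... 606 characters left out ...]
]
{'t': 2.25, 'q': array([-1.32711339,  0.47703703,  0.02239695,  1.55542596, -0.01147805,
        1.10930298, -0.08309185]), 'joint_vel': array([ 0.00029116,  0.00153439,  0.00020808,  0.00117069, -0.00114231,
       -0.00063969, -0.00217477]), 'joint_torque': array([ 1.54319650e-04, -5.96308172e+01,  1.60643253e+00, -2.81539536e+01,
        1.24776678e-02,  1.59169351e-03, -5.44819571e-06]), 'eef_pos': array([0.23258563, 0.63366311, 0.23127202]), 'tool_rot': array([ 1.65132116e-05,  8.19930728e-01,  5.72462751e-01, -1.53452320e-05]), 'contact_force': array([-0.13044167, -0.72529592, -0.12535094]), 'torque': array([-0.02060147,  0.0350174 , -0.04878581]), 'gripper_width': 1.001976029813912}
```

View pics/scene0.png

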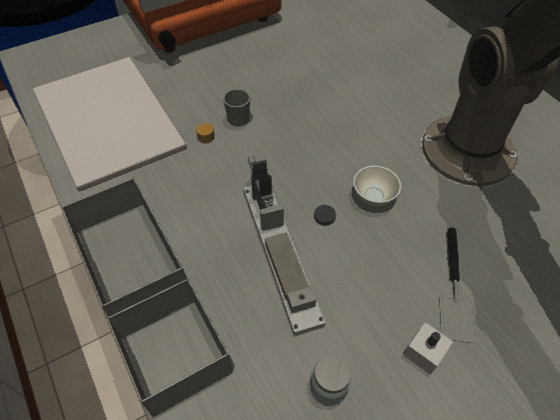

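View pics/top0.png

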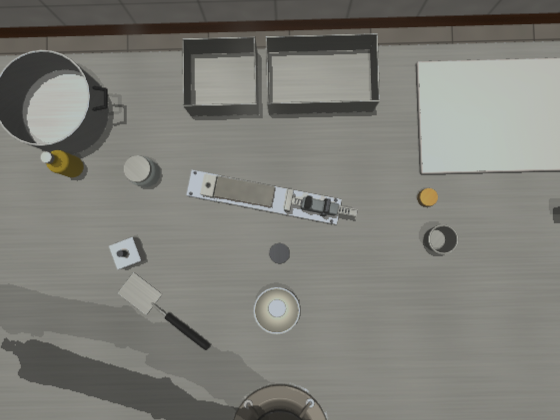

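View pics/wrist0.png

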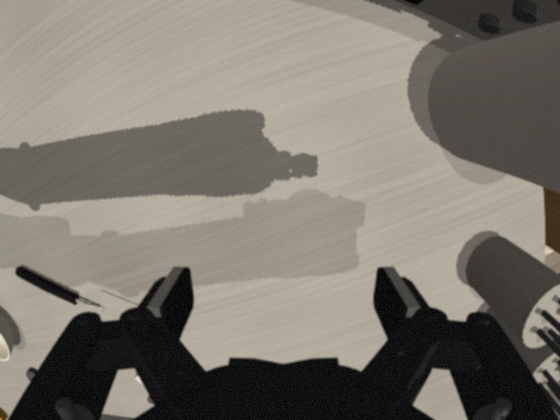

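Run:
```python
from h import *
P={}
for n in("scene","top"):
    P[n]=bot.read_camera(n)
def t(a,b): 
    x,e=tri([ray(P["scene"],a),ray(P["top"],b)]); return np.round(x,4),np.round(e,4)
print("stop_hole",t((303.4,297.8),(208.5,185.5)), onz(P["scene"],(303.4,297.8),.052),onz(P["top"],(208.5,185.5),.052))
print("handle",t((265.5,188),(305.3,200.8)),onz(P["scene"],(265.5,188),.115),onz(P["top"],(305.3,200.8),.115))
print("bar",t((258.1,172.1),(324.1,207.3)))
print("holder",onz(P["scene"],(276.7,250.5),0),onz(P["top"],(265.6,196.1),0))
print("pin_grip",t((436.3,336.6),(119.7,253.4)), onz(P["scene"],(436.3,336.6),.073),onz(P["top"],(119.7,253.4),.073))
print("park",onz(P["scene"],(424.2,354.3),0),onz(P["top"],(129.1,254.2),0))
for n,z in(("jar",0),("lid",0),("cup",0),("weight",0)):
    pass
print("jar",onz(P["scene"],(327.8,386.9),0.0),onz(P["top"],(144.9,170.9),0.0),"lid",onz(P["top"],(279,252.5),0))
s=P["scene"]["pixels"][:,:,::-1];tp=P["top"]["pixels"][:,:,::-1]
a=cv2.resize(s[150:340,220:345],None,fx=4,fy=4,interpolation=cv2.INTER_CUBIC)[:,:] 
a=cv2.resize(s[150:340,220:345],(390,593),interpolation=cv2.INTER_CUBIC)
b=cv2.resize(s[310:380,395:465],(400,400),interpolation=cv2.INTER_CUBIC)
im=np.zeros((593,800,3),np.uint8);im[:,:390]=a;im[:400,395:795]=b;cv2.imwrite("pics/c1.png",im)
a=cv2.resize(tp[160:235,175:365],(760,300),interpolation=cv2.INTER_CUBIC)
b=cv2.resize(tp[225:280,95:155],(300,275),interpolation=cv2.INTER_CUBIC)
im=np.zeros((590,760,3),np.uint8);im[:300]=a;im[310:585,:300]=b;cv2.imwrite("pics/c2.png",im)
```

```text
stop_hole (array([0.5971, 0.1559, 0.0409]), array([0.0024, 0.0024])) [0.5984613  0.16163279 0.052     ] [0.59766256 0.1528068  0.052     ]
handle (array([ 0.5505, -0.0742,  0.1086]), array([0.0007, 0.0007])) [ 0.5523366  -0.06923953  0.115     ] [ 0.55059803 -0.0743503   0.115     ]
bar (array([ 0.5386, -0.1191,  0.1068]), array([0.0038, 0.0038]))
holder [0.57361722 0.01522095 0.        ] [0.57390234 0.01899678 0.        ]
pin_grip (array([0.4405, 0.3579, 0.0801]), array([0.0011, 0.0011])) [0.436099   0.35739526 0.073     ] [0.44117522 0.35932206 0.073     ]
park [0.44430276 0.36017212 0.        ] [0.4378372 0.359137  0.       ]
jar [0.63949835 0.31778432 0.        ] [0.64388141 0.31820985 0.        ] lid [ 0.43363515 -0.01108224  0.        ]
```

View pics/c1.png

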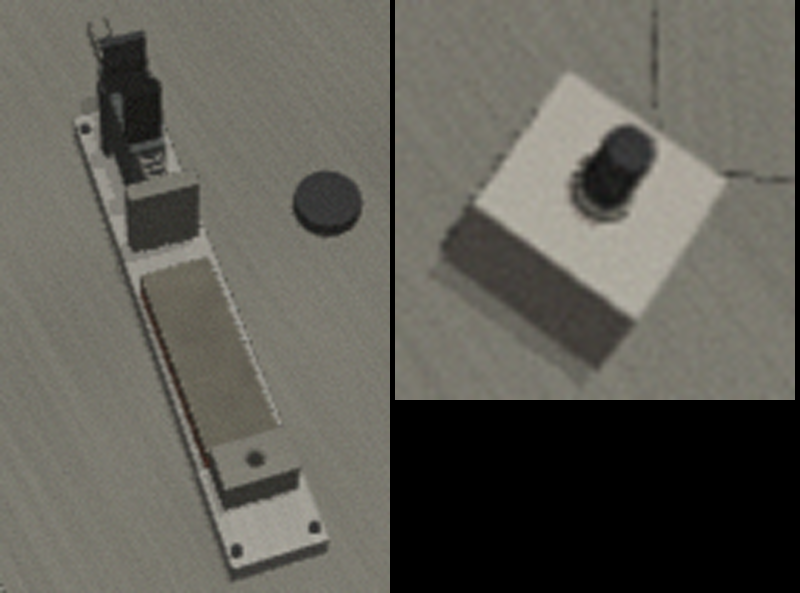

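View pics/c2.png

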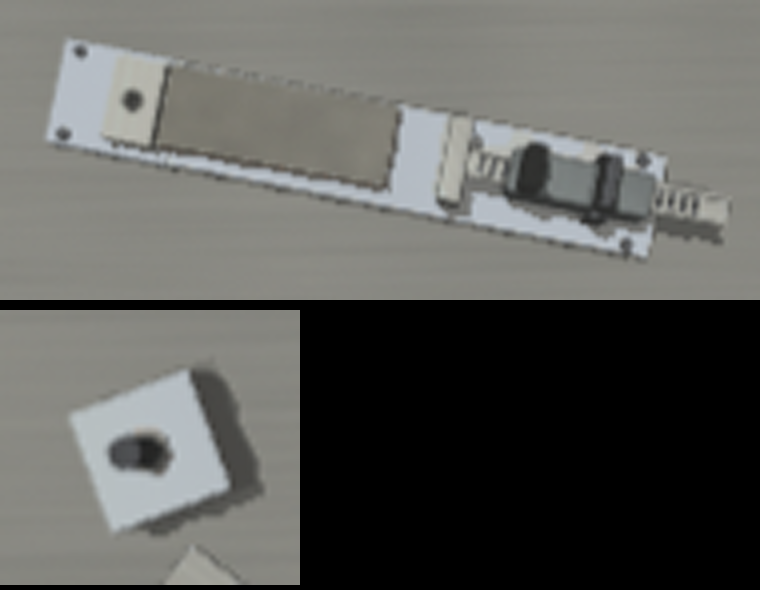

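Run:
```python
from h import *
from scipy.optimize import least_squares
P={n:bot.read_camera(n) for n in("scene","top")}
ts=lambda u,v:(220+u/3.12,150+v/3.12)
tt=lambda u,v:(175+u/4,160+v/4)
obs=[("top",(.2,-.032,.02),tt(66,39)),("top",(.2,.032,.02),tt(46,142)),("top",(-.175,-.032,.02),tt(668,155)),("top",(-.175,.032,.02),tt(645,259)),
("scene",(.2,.032,.02),ts(327,541)),("scene",(.2,-.032,.02),ts(232,567)),("scene",(-.175,-.032,.02),ts(76,119))]
def fit(sgn,dz=0):
    def res(x):
        c,s=np.cos(x[2]),np.sin(x[2]);r=[]
        for n,X,uv in obs:
            X=(X[0],X[1]*sgn,X[2])
            W=[x[0]+c*X[0]-s*X[1],x[1]+s*X[0]+c*X[1],X[2]]
            r+=list(proj(P[n],W)-uv)
        return np.array(r)
    return least_squares(res,[.57,.017,1.36]),res
for sg in(1,-1):
    o,res=fit(sg);print(sg,o.x,np.degrees(o.x[2]),o.cost);print(np.round(o.fun.reshape(-1,2),1).tolist())
for uv,n in(((301.7,297.1),"scene"),((208,185),"top")): print("hole",onz(P[n],uv,.052))
for uv,n in(((435.8,335.4),"scene"),((119.4,253.4),"top")): print("pin",onz(P[n],uv,.088))
```

```text
1 [0.56723088 0.01246053 1.35054248] 77.3803841002326 5.143118727340778
[[-0.9, -0.4], [-1.2, -0.6], [-1.0, 0.4], [-0.3, 0.2], [0.2, -1.4], [-0.2, -0.3], [-1.2, -1.5]]
-1 [0.57850267 0.00918442 1.41433556] 81.03545853735464 2611.1146003525246
[[-5.1, 25.8], [3.7, -25.8], [-3.3, 17.1], [5.8, -34.8], [-30.0, 8.3], [30.6, -11.3], [15.3, -6.3]]
hole [0.60054226 0.15869171 0.052     ]
hole [0.59888817 0.15398145 0.052     ]
pin [0.44273097 0.35786306 0.088     ]
pin [0.44136348 0.35527575 0.088     ]
```

Call:
step_arm(
  increments=[
    [-1.57, 2.43, 0.6, 0, 0, 0, 0],
    [-1.57, 2.43, 0.6, 0, 0, 0, 0],
    [-1.57, 2.43, 0.6, 0, 0, 0, 0],
    [-1.57, 2.43, 0.6, 0, 0, 0, 0],
    [-1.57, 2.43, 0.6, 0, 0, 0, 0],
    [-1.57, 2.43, 0.6, 0, 0, 0, 0],
    [-1.57, 2.43, 0.6, 0, 0, 0, 0],
    [-1.57, 2.43, 0.6, 0, 0, 0, 0],
    [-1.57, 2.43, 0.6, 0, 0, 0, 0],
    [-1.57, 2.43, 0.6, 0, 0, 0, 0],
    [-1.57, 2.43, 0.6, 0, 0, 0, 0],
    [-1.57, 2.43, 0.6, 0, 0, 0, 0],
    [0, 0, 0, 0, 0, 0, 0],
  ],
  squeeze=40,
)

```text
t: 3.75
eef_pos: [0.4442, 0.3515, 0.1587]
tool_rot: [0.001, 0.822, 0.57, -0.001]
contact_force: [0.6, -0.4, 0.3]
gripper_width: 1.0
```

Run:
```python
from h import *
p=bot.read_camera("wrist");save(p,"w1.png")
print([ (round(a["score"],2),a["point"],onz(p,a["point"],.073,True)) for a in bot.pinpoint(p,"pin_grip")])
o=bot.get_obs();print(o["t"],o["eef_pos"],o["tool_rot"],o["q"],o["contact_force"])
for X in((.442,.3565,.088),(.442,.3565,.05)):print(proj(p,X,True))
```

```text
[(0.64, [286.3, 212.8], array([0.44160908, 0.35535401, 0.073     ])), (0.16, [30.8, 281.3], array([0.41866103, 0.08152035, 0.073     ]))]
3.85 [0.44178365 0.35588732 0.15932959] [-4.86857712e-05  8.20423243e-01  5.71756679e-01  1.76880947e-06] [-0.86604939  0.38153996  0.09811314  1.89233004 -0.04786595  0.86993099
  0.47322084] [-0.72334914  0.08508922  0.20972147]
[288.2220011  219.22358302]
[287.58166722 204.2097168 ]
```

View pics/w1.png

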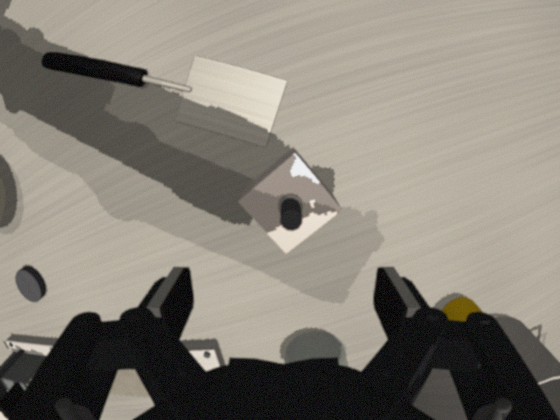

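Run:
```python
from h import *
p=bot.read_camera("wrist")
print(onz(p,(291,221),.088,True),onz(p,(291,213),.073,True))
im=cv2.resize(p["pixels"][140:260,220:350,::-1],(780,600)[::1] if 0 else (650,600),interpolation=cv2.INTER_CUBIC);cv2.imwrite("pics/w1c.png",im)
```

```text
[0.44158913 0.36238661 0.088     ] [0.44063517 0.36311767 0.073     ]
```

View pics/w1c.png

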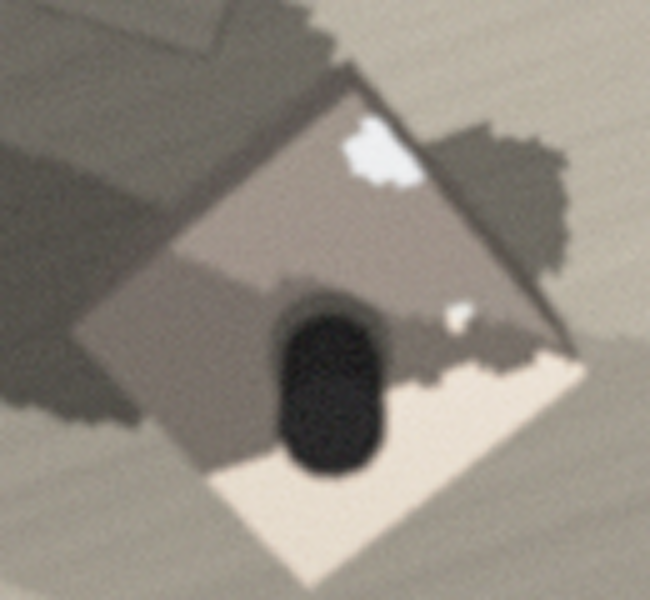

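Call:
step_arm(
  increments=[
    [0, 0, 1.5, 0, 0, 0, 0],
    [0, 0, 1.5, 0, 0, 0, 0],
    [0, 0, 1.5, 0, 0, 0, 0],
    [0, 0, 1.5, 0, 0, 0, 0],
    [0, 0, 1.5, 0, 0, 0, 0],
    [0, 0, 1.5, 0, 0, 0, 0],
    [0, 0, 0.8, 0, 0, 0, 0],
    [0, 0, 0.3, 0, 0, 0, 0],
    [0, 0, 0, 0, 0, 0, 0.5],
    [0, 0, 0, 0, 0, 0, 0.8],
    [0, 0, 0, 0, 0, 0, 1],
    [0, 0, 0, 0, 0, 0, 1],
    [0, 0, 0, 0, 0, 0, 1],
    [0, 0, 0, 0, 0, 0, 1],
  ],
  squeeze=50,
)

```text
t: 5.3
eef_pos: [0.4418, 0.3568, 0.0588]
tool_rot: [-0.0, 0.82, 0.572, 0.001]
contact_force: [-0.1, 0.3, 3.2]
gripper_width: 0.17
```

Run:
```python
from h import *
p=bot.read_camera("wrist");save(p,"w2.png")
o=bot.get_obs();print(o["t"],o["eef_pos"],o["tool_rot"],o["contact_force"],o["gripper_width"])
```

```text
5.35 [0.44179932 0.35680962 0.0588228 ] [-1.73318961e-04  8.19942395e-01  5.72445658e-01  6.38426753e-04] [0.58930632 0.60436075 2.61119578] 0.17462347541437404
```

View pics/w2.png

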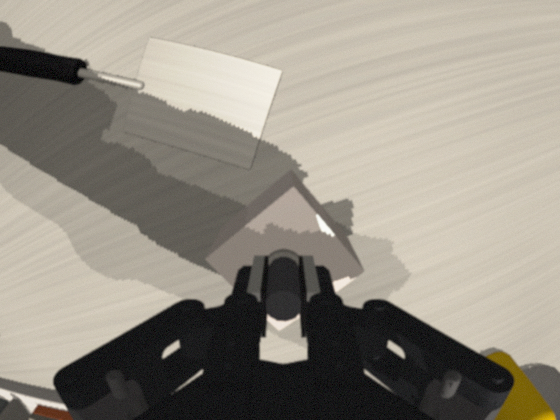

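Call:
step_arm(
  increments=[
    [0, 0, -0.5, 0, 0, 0, 1],
    [0, 0, -1.5, 0, 0, 0, 1],
    [0, 0, -2, 0, 0, 0, 1],
    [0, 0, -2, 0, 0, 0, 1],
    [0, 0, -2, 0, 0, 0, 1],
    [0, 0, -1.5, 0, 0, 0, 1],
    [-1.34, 2.17, 0, 0, 0, 0, 1],
    [-1.34, 2.17, 0, 0, 0, 0, 1],
    [-1.34, 2.17, 0, 0, 0, 0, 1],
    [-1.34, 2.17, 0, 0, 0, 0, 1],
    [-1.34, 2.17, 0, 0, 0, 0, 1],
    [-1.34, 2.17, 0, 0, 0, 0, 1],
    [-1.34, 2.17, 0, 0, 0, 0, 1],
    [-1.34, 2.17, 0, 0, 0, 0, 1],
    [-1.34, 2.17, 0, 0, 0, 0, 1],
    [-1.34, 2.17, 0, 0, 0, 0, 1],
    [0, 0, 0, 0, 0, 0, 1],
    [0, 0, 0, 0, 0, 0, 1],
  ],
)

```text
t: 7.15
eef_pos: [0.5985, 0.155, 0.1538]
tool_rot: [-0.0, 0.82, 0.572, -0.0]
contact_force: [-0.3, 1.0, -0.5]
gripper_width: 0.17
```

Run:
```python
from h import *
P={n:bot.read_camera(n) for n in("wrist","scene","top")}
for n,p in P.items():save(p,n+"3.png")
o=bot.get_obs();print(o["t"],o["eef_pos"],o["tool_rot"],o["contact_force"],o["gripper_width"],o["q"])
for n,p in P.items():
  for q in("pin_tip","pin_grip","stop_hole"):
    print(n,q,[(round(a["score"],2),np.round(a["point"],1)) for a in bot.pinpoint(p,q)[:2]])
p=P["wrist"]
R=np.array([[.3446,.9387,0],[.9387,-.3446,0],[0,0,-1]])
e=o["eef_pos"]
print("pred tip",proj(p,(e[0],e[1],e[2]-.0538),True),"pred hole",proj(p,(.5997,.1565,.052),True))
im=cv2.resize(p["pixels"][220:380,180:390,::-1],(788,600),interpolation=cv2.INTER_CUBIC);cv2.imwrite("pics/w3c.png",im)
s=P["scene"]["pixels"][:,:,::-1];tp=P["top"]["pixels"][:,:,::-1]
im=np.hstack([cv2.resize(s[230:330,250:350],(400,400),interpolation=cv2.INTER_CUBIC),cv2.resize(tp[140:230,160:250],(400,400),interpolation=cv2.INTER_CUBIC)]);cv2.imwrite("pics/c3.png",im)
```

```text
7.3 [0.59798184 0.1570263  0.1534953 ] [-4.86959934e-04  8.19415081e-01  5.73200351e-01 -2.11747714e-04] [-0.40311797 -0.33067376 -0.89194899] 0.166986579028346 [-0.47667567  0.46762544  0.1591692   1.77762313 -0.09208001  0.9041822
  0.94354493]
wrist pin_tip [(0.78, array([284.5, 234.6]))]
wrist pin_grip [(0.55, array([281.5, 288.5]))]
wrist stop_hole [(0.56, array([281.5, 214.2]))]
scene pin_tip [(0.58, array([208.5, 135.5])), (0.54, array([305. , 286.1]))]
scene pin_grip [(0.44, array([306.9, 261.4]))]
scene stop_hole [(0.59, array([302.1, 294.3]))]
top pin_tip [(0.69, array([323.3, 206.8]))]
top pin_grip []
top stop_hole [(0.48, array([209.3, 187.9]))]
pred tip [285.09706147 231.40747633] pred hole [284.84432049 212.29969633]
```

View pics/w3c.png

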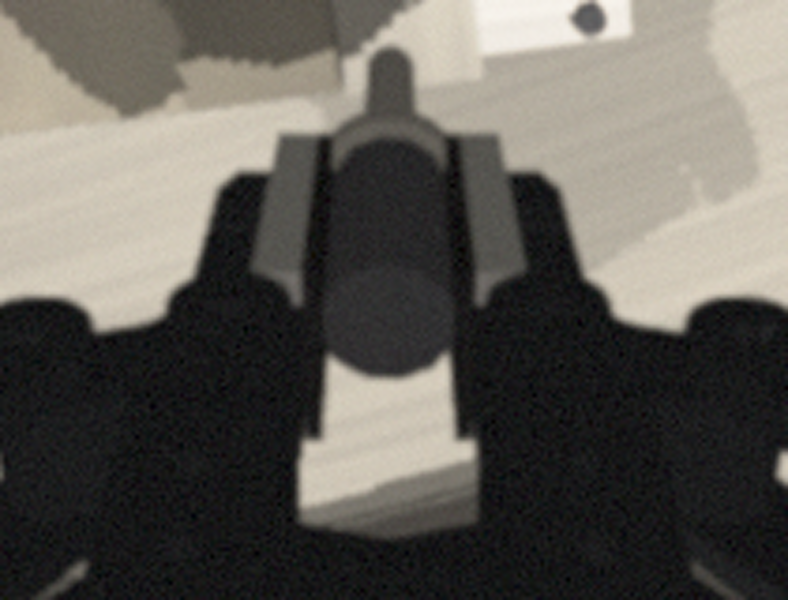

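View pics/c3.png

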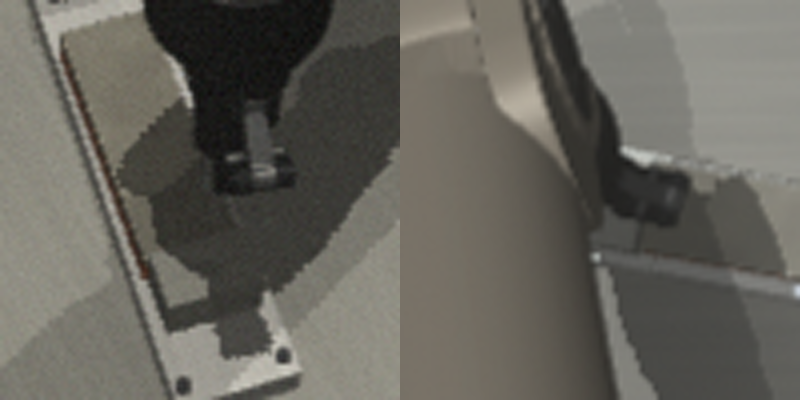

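Run:
```python
import cv2
im=cv2.imread("pics/wrist3.png")
cv2.imwrite("pics/w3d.png",cv2.resize(im[170:260,220:350],(780,540),interpolation=cv2.INTER_CUBIC))
```

```text
(no output)
```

View pics/w3d.png

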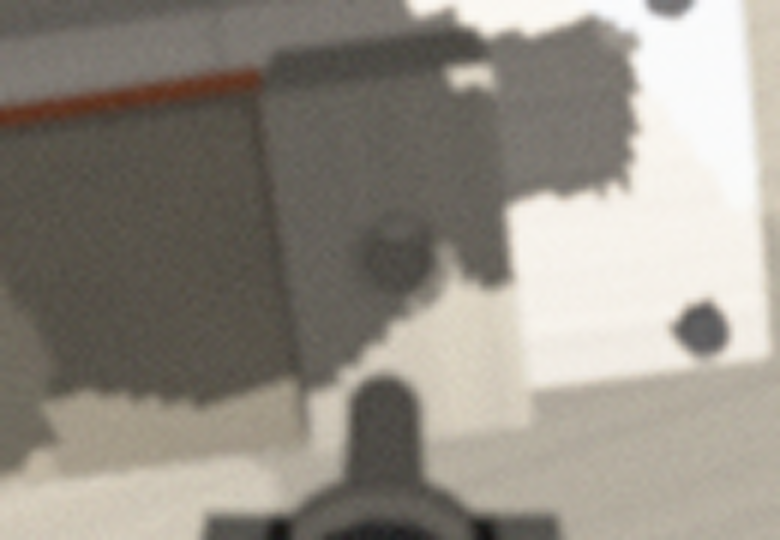

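Run:
```python
from h import *
p=bot.read_camera("wrist");o=bot.get_obs();e=o["eef_pos"]
q=o["tool_rot"];from scipy.spatial.transform import Rotation as Ro
R=Ro.from_quat([q[1],q[2],q[3],q[0]]).as_matrix()
W=lambda v:e+R@np.array(v)
def tool(X):return np.round(1000*(R.T@(np.array(X)-e)),2)
print(e)
for d in(-.003,0,.003):
  print("pred knobtop",proj(p,W((0,0,.0538-.083+d)),True),"flange edge bottom c",proj(p,W((0,0,.0538-.045+d)),True),"tip",proj(p,W((0,0,.0538+d)),True))
for uv,z,n in(((286.2,211.7),.052,"hole"),((284.3,234.8),e[2]-.0538,"tip"),((284,305.3),e[2]+.0292,"knobtop")):
  X=onz(p,uv,z,True);print(n,X,tool(X))
print("hole others",tool((.6005,.1587,.052)),tool((.5989,.154,.052)))
```

```text
[0.59887612 0.15580141 0.15325841]
pred knobtop [281.94476332 308.67141066] flange edge bottom c [282.10844341 266.80281016] tip [282.23893187 234.95163323]
pred knobtop [281.96013462 304.63910092] flange edge bottom c [282.11891597 264.19958896] tip [282.24594156 233.27518399]
pred knobtop [281.97502946 300.75269709] flange edge bottom c [282.12909297 261.67797649] tip [282.25278028 231.64287113]
hole [0.59991016 0.15864335 0.052     ] [  3.03   0.   101.26]
tip [0.60031949 0.15668214 0.09945841] [ 1.33  1.06 53.8 ]
knobtop [0.59948158 0.15647645 0.18245841] [  0.84   0.33 -29.2 ]
hole others [  3.29   0.54 101.26] [ -1.68   0.66 101.26]
```

Call:
step_arm(
  increments=[
    [0.15, 0, 1, 0, 0, 0, 1],
    [0, 0, 1, 0, 0, 0, 1],
    [0, 0, 1, 0, 0, 0, 1],
    [0, 0, 0.5, 0, 0, 0, 1],
    [0, 0, 0, 0, 0, 0, 1],
    [0, 0, 0, 0, 0, 0, 1],
  ],
)

```text
t: 8.4
eef_pos: [0.5995, 0.1571, 0.1182]
tool_rot: [-0.0, 0.82, 0.572, -0.0]
contact_force: [0.9, -0.7, -0.7]
gripper_width: 0.172
```

```bash
cat > look.py <<'E'
from h import *
import sys
from scipy.spatial.transform import Rotation as Ro
def main(n):
    p=bot.read_camera("wrist");o=bot.get_obs()
    s=bot.read_camera("scene")
    save(p,n+"w.png")
    im=np.hstack([cv2.resize(p["pixels"][180:270,230:340,::-1],(490,400),interpolation=cv2.INTER_CUBIC),cv2.resize(s["pixels"][260:320,270:330,::-1],(310,400),interpolation=cv2.INTER_CUBIC)])
    cv2.imwrite("pics/"+n+"c.png",im)
    print(o["t"],o["eef_pos"],o["contact_force"],o["gripper_width"])
    return p,s,o
E
python3 - <<'E'
from look import *
p,s,o=main("4")
for q in("pin_tip","stop_hole"):print(q,[(round(a["score"],2),np.round(a["point"],1)) for a in bot.pinpoint(p,q)[:2]])
E
```

```text
8.45 [0.59971343 0.15717408 0.11850277] [-0.01751393 -0.37410349 -0.63942364] 0.1688595951056348
pin_tip [(0.88, array([283.4, 237.3])), (0.2, array([281.7, 227.9]))]
stop_hole [(0.86, array([282.2, 228.5]))]
```

View pics/4c.png

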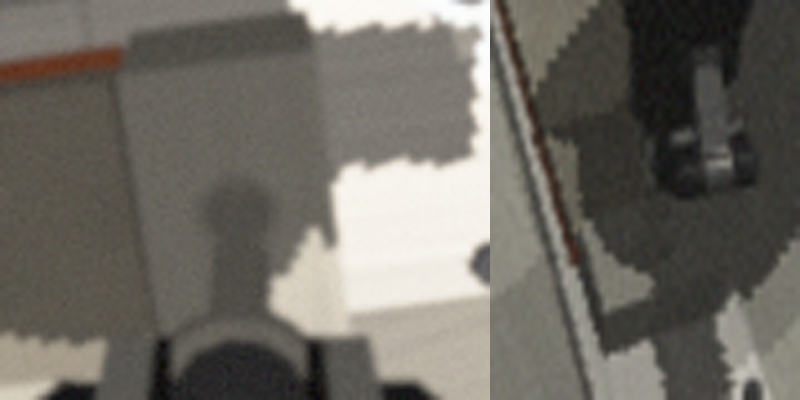

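Run:
```python
from h import *
from scipy.spatial.transform import Rotation as Ro
p=bot.read_camera("wrist");o=bot.get_obs();e=o["eef_pos"];q=o["tool_rot"]
R=Ro.from_quat([q[1],q[2],q[3],q[0]]).as_matrix()
im=cv2.resize(p["pixels"][205:265,250:320,::-1],(700,600),interpolation=cv2.INTER_CUBIC)
im=cv2.convertScaleAbs(im,alpha=2.2,beta=-120);cv2.imwrite("pics/5.png",im)
for y in(-.002,0,.002): print(y,proj(p,e+R@np.array([0,0,.0538]),True),proj(p,e+R@np.array([0,y,e[2]-.052]),True))
print(proj(p,(.5998,.1575,.052),True))
```

```text
-0.002 [282.28706534 233.10955619] [282.30707764 223.61880636]
0 [282.28706534 233.10955619] [282.31192061 226.38286824]
0.002 [282.28706534 233.10955619] [282.3167747  229.13024241]
[282.64429575 226.32304637]
```

View pics/5.png

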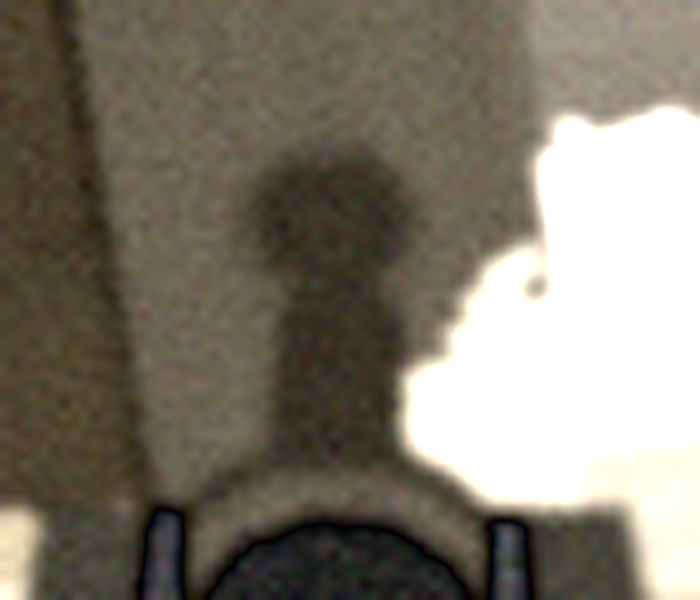

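Call:
step_arm(
  increments=[
    [0, -0.05, 0.3, 0, 0, 0, 1],
    [0, 0, 0.4, 0, 0, 0, 1],
    [0, 0, 0.4, 0, 0, 0, 1],
    [0, 0, 0.3, 0, 0, 0, 1],
    [0, 0, 0.2, 0, 0, 0, 1],
    [0, 0, 0.2, 0, 0, 0, 1],
    [0, 0, 0, 0, 0, 0, 1],
  ],
)

```text
t: 9.35
eef_pos: [0.5989, 0.1572, 0.1]
tool_rot: [-0.0, 0.82, 0.572, -0.0]
contact_force: [-0.3, -0.1, -1.0]
gripper_width: 0.167
```

Run:
```python
from look import *
p,s,o=main("6");print(o["torque"])
```

```text
9.4 [0.59899417 0.15729346 0.10019383] [ 0.09172937  0.75106996 -0.38078048] 0.16791534672300618
[ 0.02126104 -0.05491455 -0.00214614]
```

View pics/6c.png

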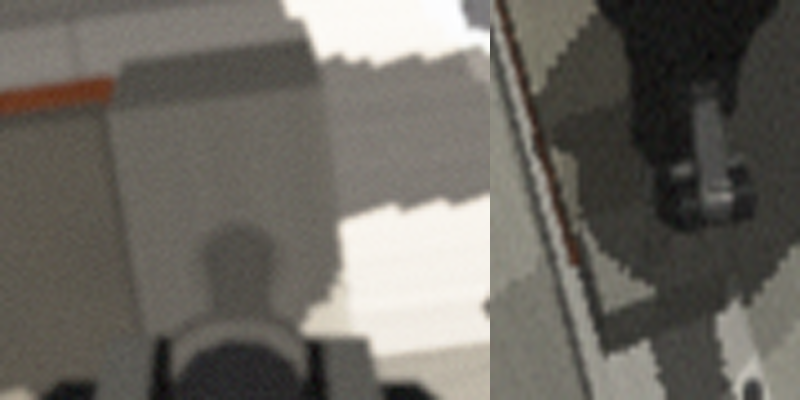

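Call:
step_arm(
  increments=[
    [0, 0, 0.3, 0, 0, 0, 1],
    [0, 0, 0.4, 0, 0, 0, 1],
    [0, 0, 0.4, 0, 0, 0, 1],
    [0, 0, 0.4, 0, 0, 0, 1],
    [0, 0, 0.4, 0, 0, 0, 1],
    [0, 0, 0.3, 0, 0, 0, 1],
    [0, 0, 0, 0, 0, 0, 1],
  ],
)

```text
t: 10.15
eef_pos: [0.5989, 0.1572, 0.0778]
tool_rot: [-0.0, 0.82, 0.572, -0.0]
contact_force: [0.1, -0.6, -1.1]
gripper_width: 0.171
```

Call:
step_arm(
  increments=[
    [0, 0, 0.2, 0, 0, 0, 1],
    [0, 0, 0.2, 0, 0, 0, 1],
    [0, 0, 0.2, 0, 0, 0, 1],
    [0, 0, 0.2, 0, 0, 0, 1],
    [0, 0, 0, 0, 0, 0, 1],
  ],
)

```text
t: 10.65
eef_pos: [0.5989, 0.1573, 0.07]
tool_rot: [-0.0, 0.82, 0.572, -0.0]
contact_force: [-0.1, -0.3, -0.7]
gripper_width: 0.169
```

Call:
step_arm(
  increments=[
    [0, 0, 0.25, 0, 0, 0, 1],
    [0, 0, 0.25, 0, 0, 0, 1],
    [0, 0, 0.2, 0, 0, 0, 1],
    [0, 0, 0.1, 0, 0, 0, 1],
    [0, 0, 0.1, 0, 0, 0, 1],
    [0, 0, 0.05, 0, 0, 0, 1],
    [0, 0, 0, 0, 0, 0, 1],
  ],
)

```text
t: 11.35
eef_pos: [0.599, 0.1573, 0.0609]
tool_rot: [-0.0, 0.82, 0.572, -0.0]
contact_force: [0.2, 0.7, -0.4]
gripper_width: 0.169
```

Call:
step_arm(
  increments=[
    [0, 0, 0.05, 0, 0, 0, 1],
    [0, 0, 0.05, 0, 0, 0, 1],
    [0, 0, 0.05, 0, 0, 0, 1],
    [0, 0, 0, 0, 0, 0, 1],
  ],
)

```text
t: 11.75
eef_pos: [0.5991, 0.1574, 0.0608]
tool_rot: [-0.0, 0.82, 0.572, 0.0]
contact_force: [-5.7, -1.0, 12.1]
gripper_width: 0.168
```

Call:
step_arm(
  increments=[
    [0, 0, 0, 0, 0, 0, 0.5],
    [0, 0, 0, 0, 0, 0, 0],
    [0, 0, 0, 0, 0, 0, 0],
    [0, 0, 0, 0, 0, 0, 0],
    [0, 0, -0.5, 0, 0, 0, 0],
    [0, 0, -1.5, 0, 0, 0, 0],
    [0, 0, -3, 0, 0, 0, 0],
    [0, 0, -3, 0, 0, 0, 0],
    [0, 0, -3, 0, 0, 0, 0],
    [0, 0, -2, 0, 0, 0, 0],
    [0, 0, 0, 0, 0, 0, 0],
  ],
)

```text
t: 12.85
eef_pos: [0.6013, 0.1579, 0.194]
tool_rot: [0.001, 0.82, 0.572, 0.004]
contact_force: [-0.8, -0.2, -0.2]
gripper_width: 1.001
```

Run:
```python
from look import *
p=bot.read_camera("wrist");save(p,"7w.png");o=bot.get_obs();print(o["t"],o["eef_pos"],o["q"],o["gripper_width"])
for q in("trigger_bar","handle_front","holder","jaw_face","pin_grip","stone_center"):print(q,[(round(a["score"],2),np.round(a["point"],1)) for a in bot.pinpoint(p,q)[:2]])
```

```text
12.9 [0.60013524 0.15762235 0.19188409] [-0.48454742  0.42572836  0.16866668  1.74433722 -0.08420129  0.97414099
  0.93521745] 0.9987479564524927
trigger_bar [(0.65, array([  5.6, 252.8])), (0.47, array([ 93. , 103.5]))]
handle_front [(0.57, array([ 34.9, 250. ]))]
holder []
jaw_face [(0.86, array([107.6, 220.7]))]
pin_grip [(0.74, array([279.5, 203.5]))]
stone_center [(0.61, array([199.4, 207.5]))]
```

View pics/7w.png

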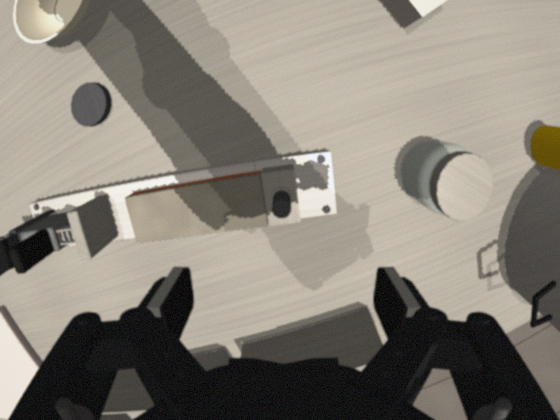

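Call:
step_arm(
  increments=[
    [-2.6, 0.34, 0, 0, 0, 0, 1],
    [-2.6, 0.34, 0, 0, 0, 0, 1],
    [-2.6, 0.34, 0, 0, 0, 0, 1],
    [-2.6, 0.34, 0, 0, 0, 0, 1],
    [-2.6, 0.34, 0, 0, 0, 0, 1],
    [-2.6, 0.34, 0, 0, 0, 0, 1],
    [-2.6, 0.34, 0, 0, 0, 0, 1],
    [-2.6, 0.34, 0, 0, 0, 0, 1],
    [-2.6, 0.34, 0, 0, 0, 0, 1],
    [-2.6, 0.34, 0, 0, 0, 0, 1],
    [-2.6, 0.34, 0, 0, 0, 0, 1],
    [-2.6, 0.34, 0, 0, 0, 0, 1],
    [0, 0, 0, 0, 0, 0, 1],
  ],
)

```text
t: 14.5
eef_pos: [0.5281, -0.1541, 0.1889]
tool_rot: [0.0, 0.822, 0.57, -0.001]
contact_force: [-0.8, -0.4, 0.3]
gripper_width: -0.0
```

Call:
step_arm(
  increments=[
    [0, 0, 0, 0, 0, 8.25, 1],
    [0, 0, 0, 0, 0, 8.25, 1],
    [0, 0, 0, 0, 0, 8.25, 1],
    [0, 0, 0, 0, 0, 8.25, 1],
    [0, 0, 0, 0, 0, 8.25, 1],
    [0, 0, 0, 0, 0, 8.25, 1],
    [0, 0, 0, 0, 0, 8.25, 1],
    [0, 0, 0, 0, 0, 8.25, 1],
    [0, 0, 0, 0, 0, 8.25, 1],
    [0, 0, 0, 0, 0, 8.25, 1],
    [0, 0, 0, 0, 0, 0, 1],
  ],
)

```text
t: 15.6
eef_pos: [0.5298, -0.1486, 0.1887]
tool_rot: [0.0, 0.994, -0.11, -0.001]
contact_force: [0.7, 0.6, -0.4]
gripper_width: 0.005
```

```bash
cat > st.py <<'E'
from h import *
from scipy.spatial.transform import Rotation as Ro
O=np.array([.5672,.0125]);YAW=np.radians(77.38)
def state():
    o=bot.get_obs();q=o["tool_rot"];R=Ro.from_quat([q[1],q[2],q[3],q[0]]).as_matrix()
    hx=np.array([np.cos(YAW),np.sin(YAW)]);hy=np.array([-hx[1],hx[0]])
    d=o["eef_pos"][:2]-O
    print("t",o["t"],"eef",np.round(o["eef_pos"],4),"holder mm",np.round([1000*d@hx,1000*d@hy],1),"toolx yaw",np.degrees(np.arctan2(R[1,0],R[0,0])).round(2),"Fh",np.round([o["contact_force"][:2]@hx,o["contact_force"][:2]@hy,o["contact_force"][2]],1),"w",o["gripper_width"])
    return o,R
def H(x,y,z):return (O[0]+np.cos(YAW)*x-np.sin(YAW)*y,O[1]+np.sin(YAW)*x+np.cos(YAW)*y,z)
E
python3 - <<'E'
from st import *
o,R=state();print(o["q"])
p=bot.read_camera("wrist");save(p,"8w.png")
for q in("trigger_bar","handle_front","jaw_face","pin_grip"):print(q,[(round(a["score"],2),np.round(a["point"],1)) for a in bot.pinpoint(p,q)[:2]])
print("pred bar",proj(p,H(-.136,0,.115),True),"handle",proj(p,H(-.086,0,.115),True),"barrear ends",proj(p,H(-.1425,.015,.115),True),proj(p,H(-.1425,-.015,.115),True))
E
```

```text
t 15.6 eef [ 0.5298 -0.1486  0.1887] holder mm [-165.4    1.3] toolx yaw -12.67 Fh [ 0.7 -0.5 -0.4] w 0.004504698731651958
[-0.2973086   0.35663049  0.57397737  1.92901617 -0.23940502  0.92444224
  0.17252488]
trigger_bar [(0.78, array([291.1, 181.3]))]
handle_front [(0.77, array([286.9, 106.6]))]
jaw_face [(0.94, array([289.2,  59.7]))]
pin_grip []
pred bar [284.74765055 183.25147318] handle [284.68429794 109.06167831] barrear ends [262.83937739 192.60767044] [306.65014371 192.54632577]
```

View pics/8w.png

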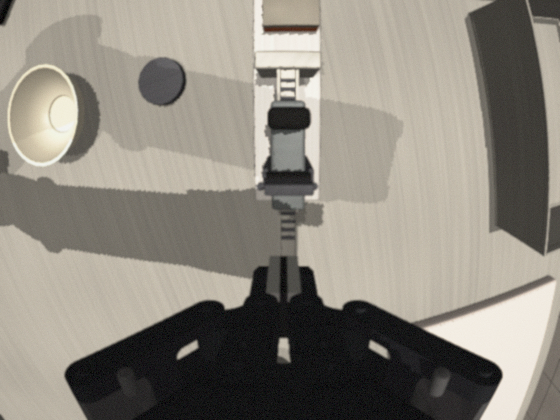

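Call:
step_arm(
  increments=[
    [0.3, 0, 1.5, 0, 0, 0, 1],
    [0, 0, 2, 0, 0, 0, 1],
    [0, 0, 2, 0, 0, 0, 1],
    [0, 0, 2, 0, 0, 0, 1],
    [0, 0, 1, 0, 0, 0, 1],
    [0, 0, 0.4, 0, 0, 0, 1],
    [0, 0, 0, 0, 0, 0, 1],
    [0, -0.5, 0, 0, 0, 0, 1],
    [0, -0.3, 0, 0, 0, 0, 1],
    [0, 0, 0, 0, 0, 0, 1],
  ],
  squeeze=60,
)

```text
t: 16.85
eef_pos: [0.5352, -0.1416, 0.1009]
tool_rot: [-0.0, 0.994, -0.11, 0.001]
contact_force: [0.4, 0.4, -0.2]
gripper_width: 0.001
```

Run:
```python
from st import *
o,R=state()
p=bot.read_camera("wrist");save(p,"9w.png")
cv2.imwrite("pics/9wc.png",cv2.resize(p["pixels"][0:300,200:370,::-1],(340,600),interpolation=cv2.INTER_CUBIC))
for q in("trigger_bar","handle_front","jaw_face"):print(q,[(round(a["score"],2),np.round(a["point"],1)) for a in bot.pinpoint(p,q)[:2]])
for x in(-.07,-.06,-.05,-.04,-.03):print(x,proj(p,H(x,0,.087),True))
```

```text
t 16.85 eef [ 0.5352 -0.1416  0.1009] holder mm [-157.3   -2.4] toolx yaw -12.58 Fh [ 0.5 -0.3 -0.2] w 0.000811631972507464
trigger_bar [(0.78, array([284.7, 242.2])), (0.3, array([124.2,  84.3]))]
handle_front []
jaw_face []
-0.07 [277.5762566   90.31617754]
-0.06 [277.56409222  69.789508  ]
-0.05 [277.56664535  49.62396709]
-0.04 [277.58330772  29.96004561]
-0.03 [277.61313531  10.91685539]
```

View pics/9wc.png

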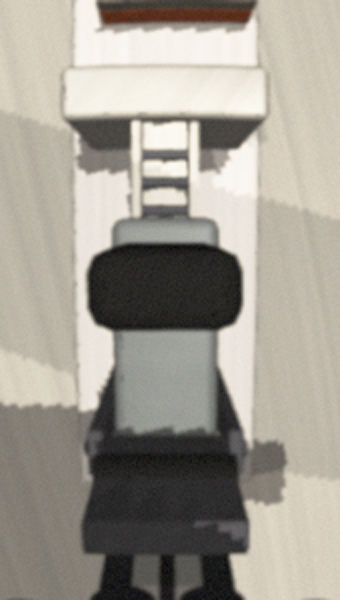

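Call:
step_arm(
  increments=[
    [0, -0.4, 0, 0, 0, 0, 1],
    [0, -0.4, 0, 0, 0, 0, 1],
    [0, -0.4, 0, 0, 0, 0, 1],
    [0, -0.4, 0, 0, 0, 0, 1],
    [0, -0.4, 0, 0, 0, 0, 1],
    [0, 0, 0, 0, 0, 0, 1],
  ],
)

```text
t: 17.65
eef_pos: [0.5386, -0.1238, 0.1003]
tool_rot: [0.001, 0.994, -0.11, -0.0]
contact_force: [-0.8, -4.0, -0.2]
gripper_width: -0.001
```

```bash
cat > look2.py <<'E'
from st import *
def L(n):
    o,R=state()
    p=bot.read_camera("wrist")
    cv2.imwrite("pics/"+n,cv2.resize(p["pixels"][0:300,200:370,::-1],(340,600),interpolation=cv2.INTER_CUBIC))
    return p
E
python3 - <<'E'
from look2 import *
L("10.png")
E
```

```text
t 17.65 eef [ 0.5386 -0.1238  0.1003] holder mm [-139.3   -1.9] toolx yaw -12.69 Fh [-4.  -0.1 -0.2] w -0.000623690653849084
```

View pics/10.png

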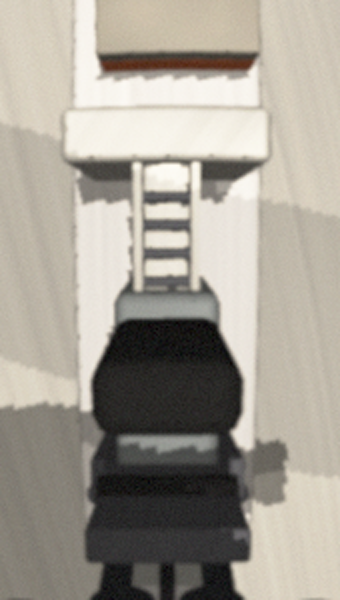

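Call:
step_arm(
  increments=[
    [0, -0.2, 0, 0, 0, 0, 1],
    [0, -0.2, 0, 0, 0, 0, 1],
    [0, -0.2, 0, 0, 0, 0, 1],
    [0, -0.1, 0, 0, 0, 0, 1],
    [0, 0, 0, 0, 0, 0, 1],
  ],
)

```text
t: 18.2
eef_pos: [0.54, -0.1173, 0.0999]
tool_rot: [0.001, 0.994, -0.111, -0.0]
contact_force: [-0.2, -6.3, -4.5]
gripper_width: 0.002
```

Call:
step_arm(
  increments=[
    [0, -0.1, 0, 0, 0, 0, 1],
    [0, -0.1, 0, 0, 0, 0, 1],
    [0, 0, 0, 0, 0, 0, 1],
  ],
)

```text
t: 18.5
eef_pos: [0.5403, -0.1155, 0.0998]
tool_rot: [0.001, 0.994, -0.111, -0.0]
contact_force: [-0.6, -6.7, -4.3]
gripper_width: -0.002
```

Call:
step_arm(
  increments=[
    [0, -0.1, 0, 0, 0, 0, 1],
    [0, -0.05, 0, 0, 0, 0, 1],
    [0, 0, 0, 0, 0, 0, 1],
  ],
)

```text
t: 18.8
eef_pos: [0.5405, -0.1143, 0.0998]
tool_rot: [0.001, 0.994, -0.111, -0.0]
contact_force: [-0.3, -6.7, -5.1]
gripper_width: -0.001
```

Run:
```python
from look2 import *
L("11.png")
```

```text
t 18.8 eef [ 0.5405 -0.1143  0.0998] holder mm [-129.6   -1.6] toolx yaw -12.73 Fh [-6.6 -1.2 -5.1] w -0.0006940510177475839
```

View pics/11.png

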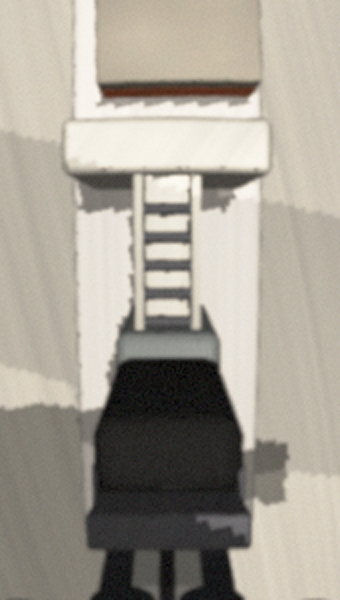

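Call:
step_arm(
  increments=[
    [0, -0.1, 0, 0, 0, 0, 1],
    [0, -0.05, 0, 0, 0, 0, 1],
    [0, 0, 0, 0, 0, 0, 1],
  ],
)

```text
t: 19.15
eef_pos: [0.5405, -0.1141, 0.0998]
tool_rot: [0.002, 0.994, -0.111, -0.0]
contact_force: [-0.3, -10.6, -5.4]
gripper_width: 0.003
```

Call:
step_arm(
  increments=[
    [0, 0.5, 0, 0, 0, 0, 1],
    [0, 0.6, 0, 0, 0, 0, 1],
    [0, 0.6, 0, 0, 0, 0, 1],
    [0, 0.6, 0, 0, 0, 0, 1],
    [0, 0.5, 0, 0, 0, 0, 1],
    [0, 0, 0, 0, 0, 0, 1],
    [0, 0, 0, 0, 0, 0, 1],
    [0, -0.4, 0, 0, 0, 0, 1],
    [0, -0.4, 0, 0, 0, 0, 1],
    [0, -0.4, 0, 0, 0, 0, 1],
    [0, -0.4, 0, 0, 0, 0, 1],
    [0, -0.2, 0, 0, 0, 0, 1],
    [0, 0, 0, 0, 0, 0, 1],
  ],
)

```text
t: 20.45
eef_pos: [0.5391, -0.1218, 0.1002]
tool_rot: [0.001, 0.994, -0.11, -0.0]
contact_force: [-1.1, -5.6, -0.1]
gripper_width: -0.003
```

Run:
```python
from look2 import *
L("12.png")
```

```text
t 20.45 eef [ 0.5391 -0.1218  0.1002] holder mm [-137.2   -1.9] toolx yaw -12.67 Fh [-5.7 -0.2 -0.1] w -0.0029017121227200952
```

View pics/12.png

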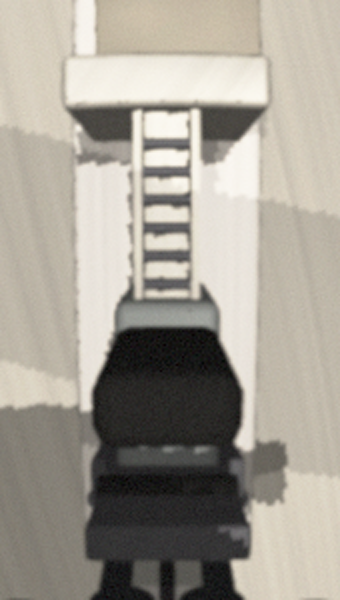

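Call:
step_arm(
  increments=[
    [0, -0.2, 0, 0, 0, 0, 1],
    [0, -0.2, 0, 0, 0, 0, 1],
    [0, 0, 0, 0, 0, 0, 1],
  ],
)

```text
t: 20.8
eef_pos: [0.5398, -0.1181, 0.0999]
tool_rot: [0.001, 0.994, -0.11, -0.0]
contact_force: [-0.2, -6.2, -3.5]
gripper_width: -0.001
```

Call:
step_arm(
  increments=[
    [0, -0.15, 0, 0, 0, 0, 1],
    [0, -0.15, 0, 0, 0, 0, 1],
    [0, 0, 0, 0, 0, 0, 1],
  ],
)

```text
t: 21.1
eef_pos: [0.5403, -0.1154, 0.0998]
tool_rot: [0.001, 0.994, -0.111, -0.0]
contact_force: [-0.6, -6.1, -3.9]
gripper_width: -0.001
```

Call:
step_arm(
  increments=[
    [0, -0.1, 0, 0, 0, 0, 1],
    [0, -0.1, 0, 0, 0, 0, 1],
    [0, 0, 0, 0, 0, 0, 1],
  ],
)

```text
t: 21.4
eef_pos: [0.5405, -0.1143, 0.0998]
tool_rot: [0.002, 0.994, -0.111, -0.0]
contact_force: [-0.8, -9.0, -3.9]
gripper_width: -0.004
```

Run:
```python
from look2 import *
L("13.png")
```

```text
t 21.4 eef [ 0.5405 -0.1143  0.0998] holder mm [-129.5   -1.6] toolx yaw -12.74 Fh [-8.9 -1.2 -3.9] w -0.003731533408863157
```

View pics/13.png

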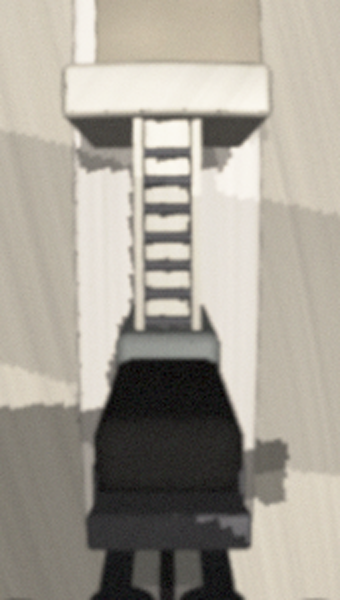

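Call:
step_arm(
  increments=[
    [0, 0.5, 0, 0, 0, 0, 1],
    [0, 0.6, 0, 0, 0, 0, 1],
    [0, 0.6, 0, 0, 0, 0, 1],
    [0, 0.6, 0, 0, 0, 0, 1],
    [0, 0.5, 0, 0, 0, 0, 1],
    [0, 0, 0, 0, 0, 0, 1],
    [0, 0, 0, 0, 0, 0, 1],
    [0, -0.4, 0, 0, 0, 0, 1],
    [0, -0.3, 0, 0, 0, 0, 1],
    [0, -0.2, 0, 0, 0, 0, 1],
    [0, -0.1, 0, 0, 0, 0, 1],
    [0, 0, 0, 0, 0, 0, 1],
  ],
)

```text
t: 22.65
eef_pos: [0.5372, -0.1305, 0.1004]
tool_rot: [0.001, 0.994, -0.11, 0.0]
contact_force: [-1.5, -5.2, 2.1]
gripper_width: -0.004
```

Call:
step_arm(
  increments=[
    [0, -0.1, 0, 0, 0, 0, 1],
    [0, -0.1, 0, 0, 0, 0, 1],
    [0, 0, 0, 0, 0, 0, 1],
  ],
)

```text
t: 22.95
eef_pos: [0.5376, -0.1286, 0.1004]
tool_rot: [0.001, 0.994, -0.111, 0.0]
contact_force: [-1.1, -4.7, 1.4]
gripper_width: 0.002
```

Call:
step_arm(
  increments=[
    [0, -0.1, 0, 0, 0, 0, 1],
    [0, -0.1, 0, 0, 0, 0, 1],
    [0, 0, 0, 0, 0, 0, 1],
  ],
)

```text
t: 23.25
eef_pos: [0.5379, -0.1272, 0.1004]
tool_rot: [0.001, 0.994, -0.111, 0.0]
contact_force: [-0.5, -6.1, 1.2]
gripper_width: 0.003
```

Call:
step_arm(
  increments=[
    [0, -0.1, 0, 0, 0, 0, 1],
    [0, -0.1, 0, 0, 0, 0, 1],
    [0, 0, 0, 0, 0, 0, 1],
  ],
)

```text
t: 23.55
eef_pos: [0.5382, -0.1256, 0.1003]
tool_rot: [0.001, 0.994, -0.111, 0.0]
contact_force: [-1.6, -6.9, 1.5]
gripper_width: -0.004
```

Call:
step_arm(
  increments=[
    [0, -0.1, 0, 0, 0, 0, 1],
    [0, 0, 0, 0, 0, 0, 1],
  ],
)

```text
t: 23.75
eef_pos: [0.5384, -0.1248, 0.1003]
tool_rot: [0.001, 0.994, -0.111, 0.0]
contact_force: [-1.6, -7.5, 1.1]
gripper_width: -0.003
```

Run:
```python
from look2 import *
L("14.png")
s=bot.read_camera("scene");cv2.imwrite("pics/14s.png",cv2.resize(s["pixels"][150:340,220:345,::-1],(390,593),interpolation=cv2.INTER_CUBIC))
```

```text
t 23.75 eef [ 0.5384 -0.1248  0.1003] holder mm [-140.3   -1.9] toolx yaw -12.74 Fh [-7.7 -0.1  1.1] w -0.0028553369128379797
```

View pics/14.png

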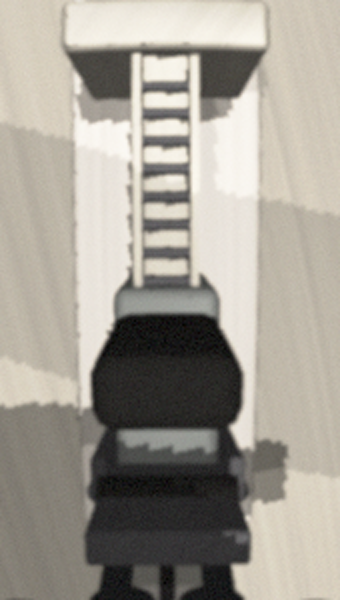

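View pics/14s.png

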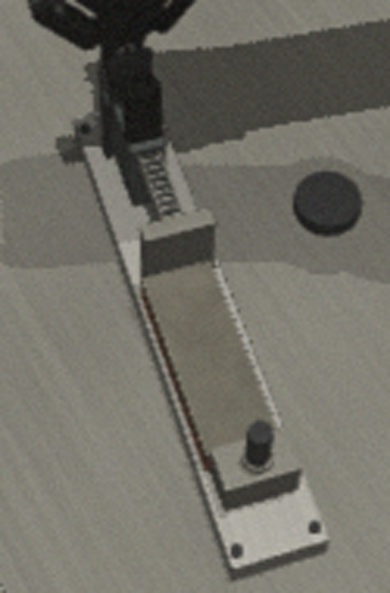

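Call:
step_arm(
  increments=[
    [0, -0.1, 0, 0, 0, 0, 1],
    [0, -0.1, 0, 0, 0, 0, 1],
    [0, 0, 0, 0, 0, 0, 1],
  ],
)

```text
t: 24.15
eef_pos: [0.5388, -0.123, 0.1002]
tool_rot: [0.001, 0.994, -0.111, 0.0]
contact_force: [-1.3, -8.3, -0.4]
gripper_width: -0.003
```

Call:
step_arm(
  increments=[
    [0, -0.1, 0, 0, 0, 0, 1],
    [0, -0.1, 0, 0, 0, 0, 1],
    [0, 0, 0, 0, 0, 0, 1],
  ],
)

```text
t: 24.45
eef_pos: [0.539, -0.122, 0.1002]
tool_rot: [0.002, 0.994, -0.111, 0.0]
contact_force: [-1.1, -10.5, -0.7]
gripper_width: -0.003
```

Call:
step_arm(
  increments=[
    [0, -0.1, 0, 0, 0, 0, 1],
    [0, 0, 0, 0, 0, 0, 1],
    [0, 0, 0, 0, 0, 0, 1],
  ],
)

```text
t: 24.75
eef_pos: [0.539, -0.1216, 0.1002]
tool_rot: [0.002, 0.994, -0.112, 0.0]
contact_force: [-1.8, -11.5, -2.3]
gripper_width: 0.0
```

Call:
step_arm(
  increments=[
    [0, -0.1, 0, 0, 0, 0, 1],
    [0, 0, 0, 0, 0, 0, 1],
    [0, 0, 0, 0, 0, 0, 1],
  ],
)

```text
t: 25.05
eef_pos: [0.5391, -0.1213, 0.1002]
tool_rot: [0.002, 0.994, -0.112, 0.0]
contact_force: [-2.7, -12.6, -1.5]
gripper_width: -0.004
```

Call:
step_arm(
  increments=[
    [0, -0.1, 0, 0, 0, 0, 1],
    [0, -0.1, 0, 0, 0, 0, 1],
    [0, 0, 0, 0, 0, 0, 1],
    [0, 0, 0, 0, 0, 0, 1],
  ],
)

```text
t: 25.45
eef_pos: [0.5393, -0.1206, 0.1002]
tool_rot: [0.003, 0.994, -0.112, 0.0]
contact_force: [-2.2, -16.4, -2.5]
gripper_width: 0.001
```

Call:
step_arm(
  increments=[
    [0, -0.1, 0, 0, 0, 0, 1],
    [0, 0, 0, 0, 0, 0, 1],
    [0, 0, 0, 0, 0, 0, 1],
  ],
)

```text
t: 25.75
eef_pos: [0.5393, -0.1203, 0.1001]
tool_rot: [0.004, 0.994, -0.113, 0.0]
contact_force: [-1.7, -17.8, -2.4]
gripper_width: -0.003
```

Call:
step_arm(
  increments=[
    [0, -0.1, 0, 0, 0, 0, 1],
    [0, 0, 0, 0, 0, 0, 1],
    [0, 0, 0, 0, 0, 0, 1],
    [0, 0, 0, 0, 0, 0, 1],
    [0, 0, 0, 0, 0, 0, 1],
    [0, 0, 0, 0, 0, 0, 1],
  ],
)

```text
t: 26.35
eef_pos: [0.5394, -0.1201, 0.1001]
tool_rot: [0.004, 0.994, -0.113, 0.0]
contact_force: [-3.2, -19.9, -2.6]
gripper_width: 0.004
```

Run:
```python
from look2 import *
p=L("15.png");save(p,"15w.png")
s=bot.read_camera("scene");t=bot.read_camera("top");save(t,"15t.png")
im=np.zeros((593,800,3),np.uint8);im[:,:390]=cv2.resize(s["pixels"][150:340,220:345,::-1],(390,593),interpolation=cv2.INTER_CUBIC)
im[:300,400:]=cv2.resize(t["pixels"][155:235,175:282,::-1],(400,300),interpolation=cv2.INTER_CUBIC)
cv2.imwrite("pics/15s.png",im);state()
```

```text
t 26.35 eef [ 0.5394 -0.1201  0.1001] holder mm [-135.5   -1.8] toolx yaw -12.97 Fh [-20.1  -1.3  -2.6] w 0.004415449956372936
t 26.5 eef [ 0.5393 -0.1201  0.1001] holder mm [-135.4   -1.8] toolx yaw -12.97 Fh [-19.5  -0.9  -3.2] w 0.0014884651602058336
```

View pics/15s.png

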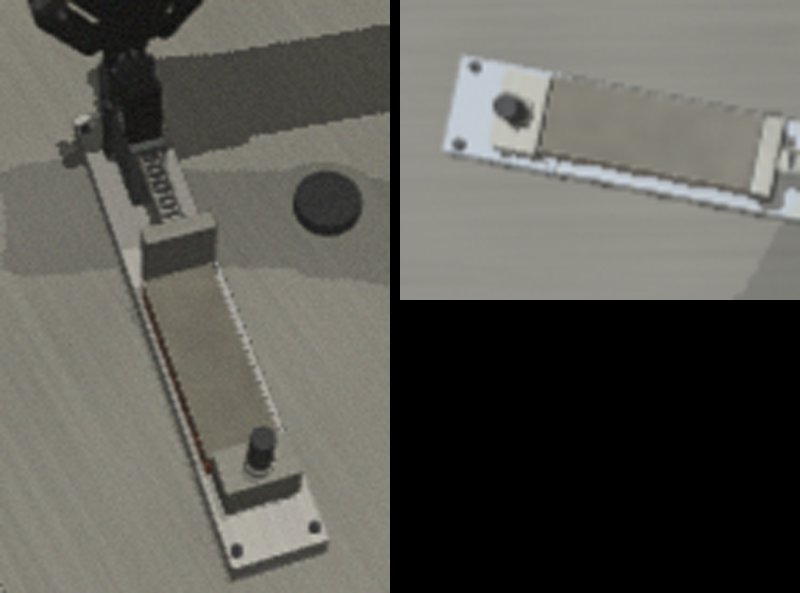

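View pics/15w.png

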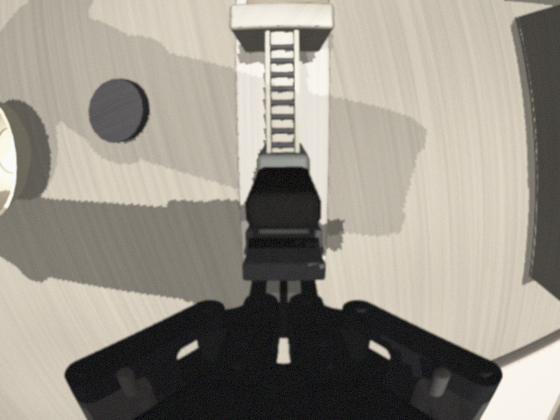

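Run:
```python
from st import *
state();print(bot.hand_in())
```

```text
t 26.5 eef [ 0.5393 -0.1201  0.1001] holder mm [-135.4   -1.8] toolx yaw -12.97 Fh [-19.5  -0.9  -3.2] w 0.0014884651602058336
the job is handed in; nothing more can be done
None
```

The job is done and handed in at about 26.5 s; the hand-in gave no verdict.

- **Pin:** I took it from the white block and pushed it through the stop and the base until the flange bottomed, at about 12 N and at the expected height. Then I let go of it. The last pictures show it fully seated.
- **Trigger:** I pumped it with closed fingers, two full pumps and a third partial one. The stone is now between the jaw and the pinned stop, with no gap visible.
- **Grip:** I handed in still pushing the trigger bar with a steady 19.5 to 20 N, which by the given formula is about 22 N at the jaw. The trigger stopped about 6 mm short of its full stroke, so the stone is clamped.

None of the final checks failed. The position estimates from the different cameras disagreed by a few millimetres at the start. I settled this with close-up wrist pictures before inserting the pin. I did not touch the other things on the bench.

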